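# Close up the changing counter

## Task

The nappy change is over: close up the counter using only your fingertips. Push both drawers of the little chest fully home, flush with the carcass, and push the wipes box's lid over and down until it is fully shut so the wipes do not dry out. Do not pick anything up, leave the wipes box, the bottles and the duck standing where they are, and let what stands in the drawers ride in upright.

Things in the scene. Friction and masses are not known exactly. Their poses are not given: they have to be found in the camera images.
- chest: Low chest of two drawers standing on the counter, screwed down: birch plywood carcass, white drawer fronts, 300 mm wide, 240 mm deep, 115 mm high. Origin: underside, middle of its front edge; x points from the front into the chest (the way the drawers close), y to its left as seen from the robot, z up.
- left_drawer (a joint): How far the left drawer (on the chest's +y side) stands out, m: 0 = fully home, its front flush with the carcass, up to 0.15 out; at the start 0.075 to 0.11. It slides stiffly (about 2 N) and stays where it is left; it stops hard at 0.
- right_drawer (a joint): The same for the right drawer (on the chest's -y side).
- left_front (a point): Centre of the outer face of the left drawer's front, moving with the drawer: a flat white panel 128 mm wide, 87 mm high (from 14 to 101 mm above the counter) with a flush grey cup pull and a small lock. The face looks to the chest's -x. The drawer box behind it is 55 mm deep inside, open at the top.
- right_front (a point): The same for the right drawer.
- wipes_box: Wet-wipes box, pale mint plastic, full, 0.6 to 0.9 kg, standing loose on the counter: 115 mm deep (x), 190 mm wide (y), 85 mm high; a teal lid is hinged along the top of its far long side. Origin: centre of its underside; x points from its front to its hinge side, z up.
- wipes_lid (a joint): Angle of the wipes box's lid, rad: 0 = shut flat on the rim, 1.57 = standing upright, up to 1.9 leaning back; at the start 1.35 to 1.8. The hinge is stiff: the lid stays where it is left and has to be pushed all the way (about 1 N at its edge).
- lid_hinge (a point): Middle of the lid's hinge line, 85.5 mm above the counter, at the box's far rim (57.5 mm from the box's centre along its x). The hinge line runs along the box's y.
- lid_edge (a point): Middle of the lid's free edge on its outer face (the face that is on top when shut, and looks away from the robot when the lid stands up). The lid is a slab 115 mm from hinge to free edge, 190 mm wide, 8 mm thick, with a thumb tab 50 mm wide that stands out another 10 mm.
- cream_jar: Round white cream jar with a blue cap, 52 mm across, 42 mm high, standing loose in the left drawer; origin at the centre of its underside, z up.
- ointment_tin: Round aluminium tin with an orange cap, 52 mm across, 34 mm high, standing loose in the right drawer; origin at the centre of its underside, z up.
- soap_pump: White pump bottle with a pale green band, 62 mm across, 174 mm high, standing loose towards the back of the chest's top; origin at the centre of its underside, z up.
- lotion_pump: Pink pump bottle with a red pump, 56 mm across, 164 mm high, standing loose towards the back of the chest's top; origin at the centre of its underside, z up.
- sanitiser: Light blue pump bottle, 48 mm across, 159 mm high, standing loose on the counter between the chest and the wipes box; origin at the centre of its underside, z up.
- bath_duck: Yellow bath duck, 62 mm across, 70 mm high, standing loose on the counter in front of the light blue bottle; origin at the centre of its underside, z up.
There are look-alikes about, which are no part of the job. What is shaped like the sanitiser but yellow is not meant.

How it is judged:
At the end, for the whole second after the job is handed in: Both drawers are within 4 mm of fully home and the lid within 0.04 rad of shut; the jar and the tin are upright inside the chest; the wipes box, the three bottles and the duck stand upright within 40 mm of where they were; everything is at rest (value of joint each of left_drawer, right_drawer below 0.004 m and value of joint wipes_lid below 0.04 rad and distance of each of soap_pump, lotion_pump, sanitiser, bath_duck, wipes_box from where it was at the start of the episode below 0.04 m and angle between each of soap_pump, lotion_pump, sanitiser, bath_duck, cream_jar, ointment_tin, wipes_box's own z axis and vertical below 0.2 rad and x of each of cream_jar, ointment_tin in the frame of chest above 0 m and linear speed of each of soap_pump, lotion_pump, sanitiser, bath_duck, cream_jar, ointment_tin, wipes_box below 0.02 m/s); the robot touches nothing.
It fails at once if a bottle on the chest was shoved, knocked over or picked up (distance of any of soap_pump, lotion_pump from where it was at the start of the episode above 0.04 m or angle between any of soap_pump, lotion_pump's own z axis and vertical above 0.4 rad or height (world z) of any of soap_pump, lotion_pump above 0.135 m).
It fails at once if the sanitiser bottle or the duck was shoved, knocked over or picked up (distance of any of sanitiser, bath_duck from where it was at the start of the episode above 0.04 m or angle between any of sanitiser, bath_duck's own z axis and vertical above 0.4 rad or height (world z) of any of sanitiser, bath_duck above 0.02 m).
It fails at once if the jar or the tin was taken out of its drawer or knocked over (height (world z) of any of cream_jar, ointment_tin above 0.05 m or angle between any of cream_jar, ointment_tin's own z axis and vertical above 0.4 rad).
It fails at once if the wipes box was shoved along, tipped or picked up (distance of wipes_box from where it was at the start of the episode above 0.04 m or angle between wipes_box's own z axis and vertical above 0.2 rad or height (world z) of wipes_box above 0.02 m).
It also fails if it takes over 48 s, if anything falls off the work surface, if the arm or the gripper's body presses on something with over 40 N, if the wrist force passes 120 N, or if a joint passes its speed limit or range.

## Robot

A 6-joint arm with a two-finger parallel gripper is mounted at the origin on the work surface. World frame = base frame: x ahead of the robot, y to its left, z up, the work surface at z = 0. Lengths are in m, angles in rad, forces in N, time in s.
With the tool pointing down it reaches from about 0.15 to 0.775 m from the base axis. Payload 6.1 kg.
Tool frame: the origin (TCP) lies midway between the tips of the shut fingers; the grasp point (between the pads) lies 19 mm behind it; z points along the fingers, y is the direction in which the jaws open and shut (so a half turn about z gives the same grasp; the last joint's range is limited). The gripper opens to 85 mm and grips with 20 to 120 N. Pads are 22 mm wide; open, the fingers measure 114 mm over their backs; the gripper's body (76 mm by 85 mm) begins 54 mm behind the grasp point. The pads swing forward as they close: fully open they stand 13 mm farther back than shut.
Start: joints at [-1.129, 0.126, -0.04, 1.405, 0, 1.571], TCP at [0.224, -0.475, 0.231] pointing down, gripper open.
Joint ranges: [-2.72, 2.72], [-0.95, 1.95], [-1.27, 1.35], [-1.78, 2.02], [-1.46, 1.47], [-3.14, 3.14]. Speed limits (rad/s): [2.39, 2.39, 3.01, 3.14, 3.14, 3.14].

## Interface

Orientations are given as a unit quaternion [x, y, z, w].
In Python, from bench import env, vision gives the robot as it stands.
- The arm moves only by the tool send_rows, never from a script. Its argument "series" is a list of rows, each a list of 2 entries, a list of its own where there are three numbers: the shift along the tool's x, y, z scaled (see below), then the turn about the tool's z scaled (see below). In form: [[[x, y, z], yaw], ...]. A call has 1 to 10 rows; each row shifts and turns the commanded pose from where the row before left it, along the tool's axes as they then stand; what a row does not reach is not made up. The controller multiplies each number of a shift by 0.2 m and each number of a turn by pi/4 rad. A row lasts 1/12 s, in which the tool goes at most 41.7 mm and 7.16 degrees, less where a joint would pass 70% of its speed; a pose out of reach is approached as far as the arm can. A call with a number of a shift or a turn outside -1 to 1 is refused whole. A call with a gripper value outside its range is refused whole. "fingers" is the opening, from -1 (shut) to 1 (fully open), set as the call begins (left out, the last holds). The fingers move at their own pace and stop on an object; "force" is the grip in N (left out, the last holds). Time passes only in rows, so rows that do not move let the fingers close. It gives the time, the measured TCP pose, the force and the opening at its end, in the units of the state.
- env.state(): the state, without advancing time (a new reading comes with each control period).
- vision.snapshot(name): name is "scene" or "top"; returns a dict with "frame" (480x640x3 uint8, blue, green, red), "fx", "fy", "cx", "cy" (pixels), "k1" (the pictures are not rectified: a ray, as slopes to the right and down, at radius r is drawn at 1 + k1 r^2 times it, then the intrinsics apply), "xyz" and "orientation" of the camera in the world. Camera axes: x right, y down, z forward; pixel columns grow to the right and rows downward; lengths in m; the calibration is good to about 2 mm. A picture is of the moment at which its call begins. There is no depth.
- env.close_job(): hands the job in, once; it reports no verdict.
The state is a dict: "clock": time; "joint_pos": joint angles; "qd": joint speeds; "joint_efforts": joint torques, N m; "tcp_pos": TCP position; "tool_rot": TCP orientation; "force": force on the tool from outside, world axes, zero at the start; "ft_torque": the same for the moment, N m; "finger_gap": finger opening in m.
Only numpy, scipy, OpenCV 4.12 (cv2) and the standard library are available. Lean on these libraries where they do the work, as an engineer would, in place of code of your own. Each camera call takes 0.05 s, during which the arm holds its last target. There are 200 camera calls.

## Working session

There is one attempt and no reset: what is moved stays moved. The work goes in short steps, Python scripts to look and compute and a tool call to move; the robot and the scene stay as the last step left them, time stands still between calls to the robot, and variables do not carry over. Pictures are saved under pics/ and viewed, about 8 in all and at most 12, crops included, and the job is handed in when it is done.

Besides the shell and the picture viewer there is one more tool, called by a JSON object that holds its "name" and its "arguments". send_rows: Moves the arm, as the interface text tells. Shifts and turns lie within -1 to 1; 1 stands for 0.2 m of shift or pi/4 rad of turn. Its arguments: {"type":"object","properties":{"series":{"type":"array","items":{"type":"array"}},"fingers":{"type":"number"},"force":{"type":"number"}},"required":["series"]}

```bash
mkdir -p pics
cat > h.py <<'E'
import numpy as np, cv2
from bench import env, vision
from scipy.spatial.transform import Rotation as R
def ray(s,u,v):
    x,y=(u-s["cx"])/s["fx"],(v-s["cy"])/s["fy"]; a,b=x,y
    for _ in range(20):
        k=1+s["k1"]*(a*a+b*b); a,b=x/k,y/k
    return np.array(s["xyz"]),R.from_quat(s["orientation"]).apply([a,b,1])
def onz(s,u,v,z):
    o,d=ray(s,u,v); return o+d*(z-o[2])/d[2]
E
python3 - <<'E'
from h import *
for n in("scene","top"):
    s=vision.snapshot(n); cv2.imwrite(f"pics/{n}0.png",s["frame"])
    print(n,{k:v for k,v in s.items() if k!="frame"})
print(env.state())
E
```

```text
scene {'fx': 597.7891080748968, 'fy': 597.7891080748968, 'cx': 316.18378897684045, 'cy': 246.97853986196068, 'k1': -0.18094940943758653, 'xyz': array([ 1.33987443, -0.25763326,  1.24071697]), 'orientation': array([ 0.77197028,  0.55908389, -0.1758698 , -0.24608312])}
top {'fx': 549.2520635363537, 'fy': 549.2520635363537, 'cx': 313.008531058739, 'cy': 240.5922523048783, 'k1': 0.006307731256215399, 'xyz': array([0.45024875, 0.01137343, 1.37364439]), 'orientation': array([-0.69702437,  0.71482864, -0.04340742,  0.035956  ])}
{'clock': 0.1, 'joint_pos': array([-1.12901011e+00,  1.26319892e-01, -4.04836524e-02,  1.40537129e+00,
       -1.92978614e-06,  1.57079701e+00]), 'qd': array([ 0.00019257,  0.00147778,  0.00225379,  0.00075391, -0.00024363,
        0.00094025]), 'joint_efforts': array([-5.03591837e-04, -4.36903846e+01,  3.53605270e+01,  1.37079434e-02,
        3.43555951e-05, -3.17429283e-06]), 'tcp_pos': array([ 0.22431786, -0.4742819 ,  0.2306169 ]), 'tool_rot': array([ 9.75702000e-01,  2.19100734e-01, -1.51958067e-04, -6.72295449e-04]), 'force': array([ 0.26034477, -0.63158814,  0.43203141]), 'ft_torque': array([-0.01067994,  0.0370115 , -0.00959573]), 'finger_gap': 0.08569502898721093}
```

View pics/scene0.png

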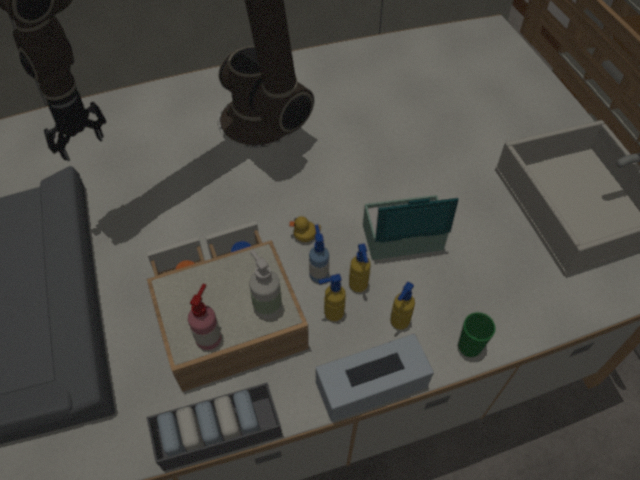

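View pics/top0.png

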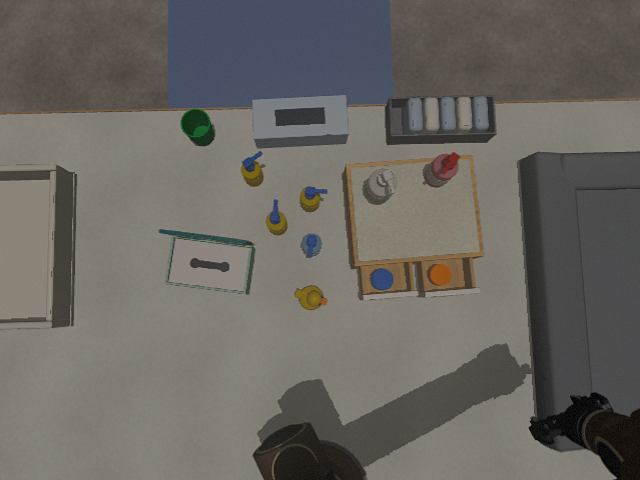

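The scene view shows the lid standing up at (417,218) and the drawers out at (180,265) and (235,245). The top view shows the chest front edge at about (352,266)–(483,257), the drawer fronts at about (363,297)–(479,291), and the lid edge at (160,231)–(253,244). The blue bottle is at (311,245) and the duck at (311,297). I'll enlarge the top view to get better pixels.

Run:
```python
from h import *
f=cv2.imread("pics/top0.png"); g=cv2.imread("pics/scene0.png")
a=cv2.resize(f[205:315,150:350],(800,440),interpolation=cv2.INTER_CUBIC)
cv2.imwrite("pics/c1.png",a)
s=vision.snapshot("top")
P=lambda n,u,v,z: print(n,onz(s,u,v,z).round(4))
for n,u,v,z in[("chestL",352,266,.115),("chestR",483,257,.115),("Lf l",363,298,.101),("Lf r",415,295,.101),("Rf l",420,295,.101),("Rf r",479,291,.101),
("box fl",167,284,.0855),("box fr",248,293,.0855),("box bl",174,235,.0855),("box br",254,243,.0855),("lid l",160,231,.2),("lid r",253,244,.2),("sani",311,245,.1),("duck",311,297,.04),("yel1",277,222,.1),("yel2",310,198,.1)]: P(n,u,v,z)
```

```text
chestL [ 0.5311 -0.0917  0.115 ]
chestR [ 0.5443 -0.3942  0.115 ]
Lf l [ 0.4575 -0.1157  0.101 ]
Lf r [ 0.4614 -0.2361  0.101 ]
Rf l [ 0.4611 -0.2477  0.101 ]
Rf r [ 0.4668 -0.3847  0.101 ]
box fl [0.5019 0.339  0.0855]
box fr [0.4761 0.1506 0.0855]
box bl [0.6167 0.3231 0.0855]
box br [0.5931 0.1351 0.0855]
lid l [0.6113 0.3253 0.2   ]
lid r [0.5783 0.1263 0.2   ]
sani [0.5835 0.001  0.1   ]
duck [0.4635 0.0037 0.04  ]
yel1 [0.6396 0.0792 0.1   ]
yel2 [6.947e-01 6.000e-04 1.000e-01]
```

View pics/c1.png

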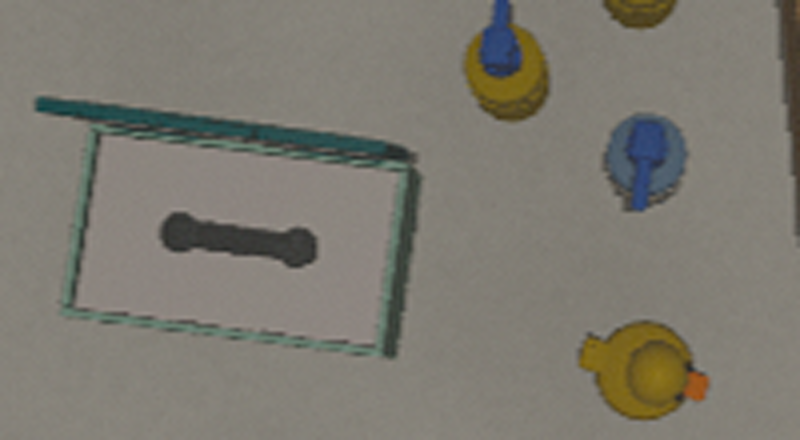

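The crop confirms the box rim, with the lid nearly upright (about 1.5 rad). It also shows the nearest bottles, which clear the lid's rear by more than 10 cm. I'll start with the right drawer: square up, then move above the approach point.

{"name": "send_rows", "arguments": {"series": [[[0, 0, 0], 0.127], [[0, 0, 0], 0.127], [[0, 0, 0], 0.127], [[0, 0, 0], 0.127], [[0.14, -0.12, 0], 0], [[0.14, -0.12, 0], 0], [[0.14, -0.12, 0], 0], [[0.14, -0.12, 0], 0], [[0.14, -0.12, 0.05], 0], [[0.14, -0.12, 0.05], 0]], "fingers": -1, "force": 40}}

```text
clock: 0.98
tcp_pos: [0.3873, -0.3224, 0.2115]
tool_rot: [1.0, 0.021, 0.0, 0.0]
force: [-0.0, -1.4, -0.5]
finger_gap: -0.0002
```

{"name": "send_rows", "arguments": {"series": [[[0, 0, 0.15], 0], [[0, 0, 0.15], 0], [[0, 0, 0.15], 0], [[0, 0, 0.15], 0], [[0, 0, 0.13], 0], [[0, 0, 0], 0], [[0, 0, 0], 0]]}}

```text
clock: 1.57
tcp_pos: [0.3852, -0.3227, 0.0644]
tool_rot: [1.0, 0.021, -0.001, -0.001]
force: [-0.0, 0.3, 1.1]
finger_gap: 0.0001
```

{"name": "send_rows", "arguments": {"series": [[[0.08, 0, 0], 0], [[0.08, 0, 0], 0], [[0.08, 0, 0], 0], [[0.04, 0, 0], 0], [[0.03, 0, 0], 0], [[0.03, 0, 0], 0], [[0.03, 0, 0], 0], [[0.03, 0, 0], 0], [[0.03, 0, 0], 0], [[0.03, 0, 0], 0]]}}

```text
clock: 2.4
tcp_pos: [0.4782, -0.3195, 0.0654]
tool_rot: [1.0, 0.021, -0.0, -0.0]
force: [-1.5, -0.0, 2.1]
finger_gap: -0.0003
```

{"name": "send_rows", "arguments": {"series": [[[0.03, 0, 0], 0], [[0.03, 0, 0], 0], [[0.03, 0, 0], 0], [[0.03, 0, 0], 0], [[0.03, 0, 0], 0]]}}

```text
clock: 2.82
tcp_pos: [0.5085, -0.3181, 0.0651]
tool_rot: [1.0, 0.021, -0.0, -0.0]
force: [-1.5, 1.6, 1.6]
finger_gap: -0.0001
```

{"name": "send_rows", "arguments": {"series": [[[0.02, 0, 0], 0], [[0.02, 0, 0], 0], [[0.015, 0, 0], 0], [[0.015, 0, 0], 0], [[0.01, 0, 0], 0]]}}

```text
clock: 3.23
tcp_pos: [0.5242, -0.3175, 0.0651]
tool_rot: [1.0, 0.021, -0.0, -0.0]
force: [-1.4, 1.6, -0.2]
finger_gap: 0.0001
```

{"name": "send_rows", "arguments": {"series": [[[0.01, 0, 0], 0], [[0.01, 0, 0], 0], [[0, 0, 0], 0]]}}

```text
clock: 3.48
tcp_pos: [0.5284, -0.3176, 0.0653]
tool_rot: [1.0, 0.021, 0.0, 0.0]
force: [-0.1, -0.2, -0.2]
finger_gap: 0.0001
```

{"name": "send_rows", "arguments": {"series": [[[0.01, 0, 0], 0], [[0.01, 0, 0], 0]]}}

```text
clock: 3.65
tcp_pos: [0.5301, -0.3175, 0.0653]
tool_rot: [1.0, 0.021, -0.002, 0.0]
force: [-14.8, -0.6, 7.9]
finger_gap: -0.0003
```

Run:
```python
from h import *
print(env.state()["force"])
s=vision.snapshot("top"); cv2.imwrite("pics/c2.png",cv2.resize(s["frame"][220:320,340:500],(800,500),interpolation=cv2.INTER_CUBIC))
```

```text
[-14.78799232  -0.63122368   7.88464987]
```

View pics/c2.png

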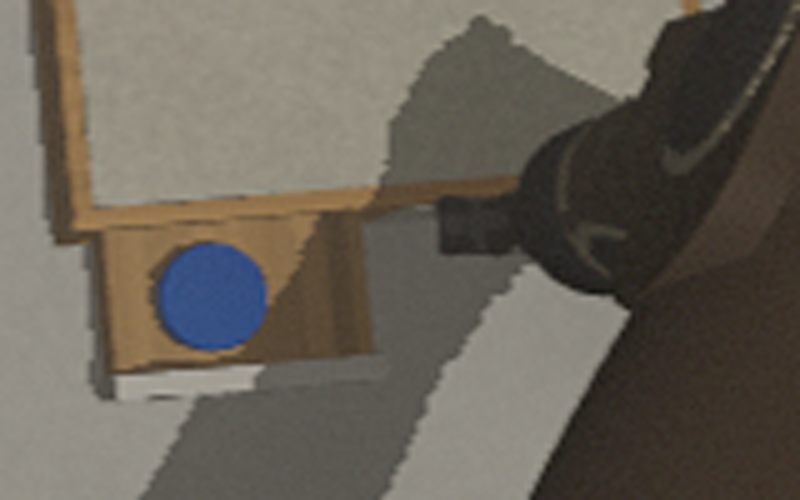

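The hard stop registered 15 N at TCP x=0.530, and the picture shows no right drawer standing out (the carcass edge runs unbroken up to the gripper at about (400,205)). Next I'll back off and do the left drawer.

{"name": "send_rows", "arguments": {"series": [[[-0.1, 0, 0], 0], [[-0.15, 0, 0], 0], [[-0.15, 0, 0], 0], [[-0.15, 0, 0], 0], [[-0.15, 0, 0], 0], [[0, -0.15, 0], 0], [[0, -0.15, 0], 0], [[0, -0.15, 0], 0], [[0, -0.15, 0], 0], [[0, -0.12, 0], 0]]}}

```text
clock: 4.53
tcp_pos: [0.3861, -0.1782, 0.0658]
tool_rot: [1.0, 0.021, 0.001, 0.0]
force: [-0.6, 0.7, -0.1]
finger_gap: -0.0001
```

{"name": "send_rows", "arguments": {"series": [[[0.06, 0, 0], 0], [[0.06, 0, 0], 0], [[0.06, 0, 0], 0], [[0.04, 0, 0], 0], [[0.03, 0, 0], 0], [[0.03, 0, 0], 0], [[0.03, 0, 0], 0], [[0.03, 0, 0], 0], [[0.03, 0, 0], 0], [[0.03, 0, 0], 0]]}}

```text
clock: 5.37
tcp_pos: [0.4659, -0.1762, 0.065]
tool_rot: [1.0, 0.021, -0.001, 0.0]
force: [-1.9, -1.0, -0.4]
finger_gap: -0.0001
```

{"name": "send_rows", "arguments": {"series": [[[0.03, 0, 0], 0], [[0.03, 0, 0], 0], [[0.03, 0, 0], 0], [[0.03, 0, 0], 0], [[0.03, 0, 0], 0], [[0.03, 0, 0], 0], [[0.03, 0, 0], 0], [[0.02, 0, 0], 0], [[0.01, 0, 0], 0], [[0.01, 0, 0], 0]]}}

```text
clock: 6.2
tcp_pos: [0.5162, -0.1736, 0.0654]
tool_rot: [1.0, 0.022, 0.0, -0.0]
force: [-1.7, 1.3, -0.8]
finger_gap: 0.0003
```

{"name": "send_rows", "arguments": {"series": [[[0.01, 0, 0], 0], [[0.01, 0, 0], 0], [[0.01, 0, 0], 0]]}}

```text
clock: 6.45
tcp_pos: [0.522, -0.1735, 0.0654]
tool_rot: [1.0, 0.021, 0.0, -0.0]
force: [-2.3, 2.5, -0.6]
finger_gap: -0.0
```

{"name": "send_rows", "arguments": {"series": [[[0.01, 0, 0], 0], [[0.005, 0, 0], 0]]}}

```text
clock: 6.62
tcp_pos: [0.5222, -0.1734, 0.0649]
tool_rot: [1.0, 0.021, -0.003, 0.0]
force: [-14.6, 0.2, 5.4]
finger_gap: -0.0003
```

{"name": "send_rows", "arguments": {"series": [[[-0.1, 0, 0], 0], [[-0.15, 0, 0], 0], [[-0.15, 0, 0], 0], [[-0.15, 0, 0], 0], [[-0.15, 0, -0.05], 0], [[0, 0, -0.17], 0], [[0, 0, -0.17], 0], [[0, 0, -0.17], 0], [[0, 0, -0.17], 0.113], [[0, 0, -0.17], 0.113]]}}

```text
clock: 7.45
tcp_pos: [0.3851, -0.1797, 0.2477]
tool_rot: [0.998, -0.07, 0.001, 0.001]
force: [1.3, 0.3, 1.0]
finger_gap: 0.0001
```

{"name": "send_rows", "arguments": {"series": [[[0, 0, -0.17], 0], [[0, 0, -0.15], 0], [[0.08, -0.154, 0], 0], [[0.08, -0.154, 0], 0], [[0.08, -0.154, 0], 0], [[0.08, -0.154, 0], 0], [[0.08, -0.154, 0], 0], [[0.08, -0.154, 0], 0], [[0.08, -0.154, 0], 0], [[0.08, -0.154, 0], 0]]}}

```text
clock: 8.28
tcp_pos: [0.5376, -0.0104, 0.312]
tool_rot: [0.999, -0.022, 0.001, -0.024]
force: [-0.0, -0.1, 0.2]
finger_gap: -0.0
```

{"name": "send_rows", "arguments": {"series": [[[0.08, -0.154, 0], 0], [[0.08, -0.154, 0], 0], [[0.08, -0.154, 0], 0], [[0.08, -0.154, 0], 0], [[0.08, -0.154, 0], 0], [[0.08, -0.154, 0], 0], [[0, 0, 0], 0]]}}

```text
clock: 8.87
tcp_pos: [0.6351, 0.0938, 0.3246]
tool_rot: [0.997, 0.048, -0.003, -0.057]
force: [-0.3, -0.2, -1.1]
finger_gap: -0.0002
```

Run:
```python
from h import *
s=vision.snapshot("top"); cv2.imwrite("pics/t3.png",s["frame"][140:340,100:500])
g=vision.snapshot("scene"); cv2.imwrite("pics/s3.png",cv2.resize(g["frame"][150:400,140:480],(800,588)))
print(env.state()["tcp_pos"],env.state()["tool_rot"])
```

```text
[0.63312354 0.09159818 0.3250379 ] [ 0.99735958  0.04638034 -0.00311009 -0.05579486]
```

View pics/s3.png

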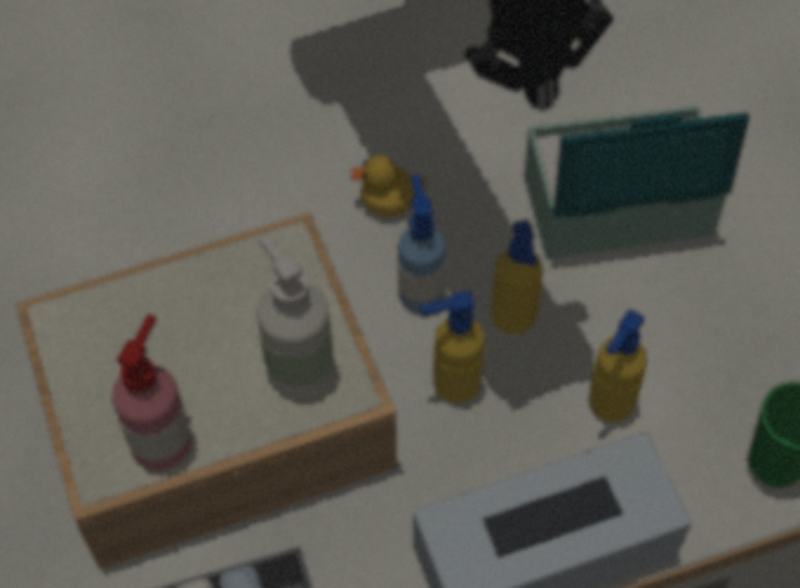

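Both drawers look flush in this view: the chest's front edge runs clean from (20,300) to (310,215), and bottles and duck haven't moved. The arm hit its reach limit at this height and the tool tilted by about 6°, so I'll lower it and check.

{"name": "send_rows", "arguments": {"series": [[[0, 0, 0.1], 0], [[0, 0, 0.1], 0], [[0, 0, 0.1], 0], [[0, 0, 0], 0]]}}

```text
clock: 9.3
tcp_pos: [0.6301, 0.0941, 0.2624]
tool_rot: [0.997, 0.048, -0.006, -0.057]
force: [-0.6, -0.4, -1.1]
finger_gap: -0.0001
```

Run:
```python
from h import *
e=env.state();r=R.from_quat(e["tool_rot"]).as_matrix();print(e["joint_pos"].round(3),e["tcp_pos"].round(4));print(r.round(4))
```

```text
[0.096 0.356 0.318 1.539 0.114 3.141] [0.6301 0.0941 0.2624]
[[ 0.9953  0.095  -0.0172]
 [ 0.0963 -0.989   0.1126]
 [-0.0063 -0.1138 -0.9935]]
```

Joint 6 reached its limit, so this heading isn't available here. I'll turn the tool the other way by about 77° and push with the side of the fingers. The remaining 6° tilt runs along the hinge line, so it does no harm.

{"name": "send_rows", "arguments": {"series": [[[0, 0, 0], -0.142], [[0, 0, 0], -0.142], [[0, 0, 0], -0.142], [[0, 0, 0], -0.142], [[0, 0, 0], -0.142], [[0, 0, 0], -0.142], [[0, 0, 0], -0.142], [[0, 0, 0], -0.142], [[0, 0, 0], -0.142], [[0, 0, 0], -0.142]]}}

```text
clock: 10.13
tcp_pos: [0.6318, 0.0943, 0.2678]
tool_rot: [0.819, 0.571, 0.028, -0.05]
force: [0.1, -0.7, -0.2]
finger_gap: -0.0
```

{"name": "send_rows", "arguments": {"series": [[[0, 0, 0], -0.142], [[0, 0, 0], -0.142], [[0, 0, 0], 0]]}}

```text
clock: 10.38
tcp_pos: [0.6319, 0.0944, 0.2677]
tool_rot: [0.751, 0.657, 0.034, -0.046]
force: [0.1, 0.1, 0.2]
finger_gap: -0.0002
```

```bash
cat > plan.py <<'E'
from h import *
e=env.state();r=R.from_quat(e["tool_rot"]).as_matrix();p=np.array(e["tcp_pos"])
print(e["joint_pos"].round(3),p.round(4));print(r.round(3))
u=np.array([.991,-.136,0]);v=np.array([.136,.991,0]);H=np.array([.603,.229,0])
q=p-H; print("box frame rel hinge:",(q@u).round(4),(q@v).round(4),p[2].round(4))
for n,a in(("u",u),("v",v),("z",np.array([0,0,1]))): print("tool units per 10mm along",n,(r.T@a*.05).round(4))
def go(du,dv,z): # scaled total to target rel hinge
    t=H+du*u+dv*v; t[2]=z; print((du,dv,z),(r.T@(t-p)/.2).round(3))
go(.055,0,.26);go(.055,0,.165)
E
python3 plan.py
```

```text
[0.096 0.354 0.328 1.543 0.114 1.8  ] [0.6319 0.0944 0.2677]
[[ 0.133  0.991 -0.01 ]
 [ 0.985 -0.131  0.114]
 [ 0.111 -0.025 -0.993]]
box frame rel hinge: 0.0469 -0.1295 0.2677
tool units per 10mm along u [-0.0001  0.05   -0.0013]
tool units per 10mm along v [0.0497 0.0002 0.0056]
tool units per 10mm along z [ 0.0056 -0.0013 -0.0497]
(0.055, 0, 0.26) [0.639 0.044 0.109]
(0.055, 0, 0.165) [0.586 0.056 0.581]
```

{"name": "send_rows", "arguments": {"series": [[[0.128, 0.009, 0.022], 0], [[0.128, 0.009, 0.022], 0], [[0.128, 0.009, 0.022], 0], [[0.128, 0.009, 0.022], 0], [[0.128, 0.009, 0.022], 0], [[-0.01, 0.002, 0.094], 0], [[-0.01, 0.002, 0.094], 0], [[-0.01, 0.002, 0.094], 0], [[-0.01, 0.002, 0.094], 0], [[-0.01, 0.002, 0.094], 0]]}}

```text
clock: 11.22
tcp_pos: [0.6575, 0.2227, 0.1638]
tool_rot: [0.753, 0.655, 0.033, -0.047]
force: [-0.2, -1.2, -0.1]
finger_gap: -0.0002
```

```bash
python3 plan.py
python3 - <<'E'
from h import *
g=vision.snapshot("scene"); cv2.imwrite("pics/s4.png",cv2.resize(g["frame"][150:350,280:520],(720,600)))
E
```

```text
[0.279 0.44  0.224 1.334 0.113 1.99 ] [0.6575 0.2227 0.1638]
[[ 0.139  0.99  -0.011]
 [ 0.984 -0.137  0.114]
 [ 0.111 -0.027 -0.993]]
box frame rel hinge: 0.0549 0.0011 0.1638
tool units per 10mm along u [ 0.0002  0.05   -0.0013]
tool units per 10mm along v [ 0.0497 -0.0001  0.0056]
tool units per 10mm along z [ 0.0056 -0.0013 -0.0497]
(0.055, 0, 0.26) [ 0.048 -0.012 -0.478]
(0.055, 0, 0.165) [-0.005  0.001 -0.006]
```

View pics/s4.png

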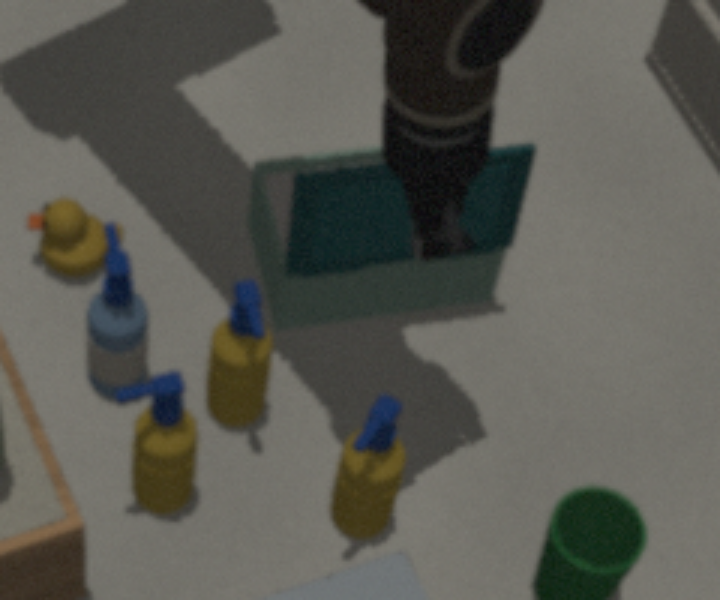

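The fingers stand behind the lid near its middle, at about (440,245), with the bottles clear. Next I'll sweep the lid over.

{"name": "send_rows", "arguments": {"series": [[[0, -0.054, -0.01], 0], [[0, -0.054, -0.01], 0], [[0, -0.054, -0.01], 0], [[0, -0.039, -0.004], 0], [[0, -0.039, -0.004], 0], [[0, -0.039, -0.004], 0], [[0, -0.038, 0.009], 0], [[0, -0.038, 0.009], 0], [[0, -0.038, 0.009], 0]]}}

```text
clock: 12.02
tcp_pos: [0.5788, 0.2333, 0.1685]
tool_rot: [0.752, 0.657, 0.033, -0.047]
force: [0.6, 0.5, 0.6]
finger_gap: 0.0003
```

```bash
python3 plan.py|sed -n 5p
python3 - <<'E'
from h import *
g=vision.snapshot("scene"); cv2.imwrite("pics/s5.png",cv2.resize(g["frame"][150:350,280:520],(720,600)))
E
```

```text
box frame rel hinge: -0.0245 0.001 0.1685
```

View pics/s5.png

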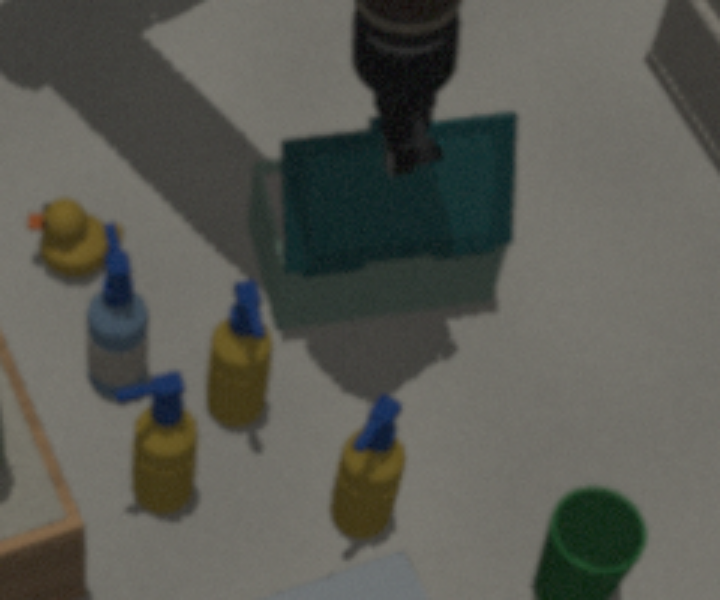

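The lid is coming over, at roughly 60°, with the tip near its free edge at (410,165). The box hasn't shifted: its far bottom edge is still at (285,335)–(495,310). I'll carry on round the arc.

{"name": "send_rows", "arguments": {"series": [[[0, -0.035, 0.019], 0], [[0, -0.035, 0.019], 0], [[0, -0.035, 0.019], 0], [[0, -0.03, 0.028], 0], [[0, -0.03, 0.028], 0], [[0, -0.03, 0.028], 0], [[0, -0.015, 0.027], 0], [[0, -0.015, 0.027], 0], [[0, -0.015, 0.027], 0], [[0, -0.015, 0.027], 0]]}}

```text
clock: 12.9
tcp_pos: [0.5282, 0.2458, 0.1199]
tool_rot: [0.752, 0.657, 0.033, -0.047]
force: [0.2, -0.6, -0.0]
finger_gap: 0.0003
```

{"name": "send_rows", "arguments": {"series": [[[0, -0.005, 0.024], 0], [[0, -0.005, 0.024], 0], [[0, -0.005, 0.024], 0], [[0, -0.005, 0.02], 0]]}}

```text
clock: 13.23
tcp_pos: [0.5242, 0.2483, 0.1017]
tool_rot: [0.752, 0.657, 0.033, -0.047]
force: [0.2, 0.1, 0.9]
finger_gap: 0.0001
```

{"name": "send_rows", "arguments": {"series": [[[0, 0, 0.01], 0], [[0, 0, 0.01], 0], [[0, 0, 0.01], 0], [[0, 0, 0], 0]]}}

```text
clock: 13.57
tcp_pos: [0.5241, 0.2489, 0.096]
tool_rot: [0.752, 0.657, 0.033, -0.047]
force: [0.2, 0.4, -0.3]
finger_gap: 0.0003
```

{"name": "send_rows", "arguments": {"series": [[[0, 0, 0.008], 0], [[0, 0, 0.008], 0]]}}

```text
clock: 13.73
tcp_pos: [0.5245, 0.2494, 0.0939]
tool_rot: [0.752, 0.657, 0.033, -0.047]
force: [-4.0, -3.3, 14.1]
finger_gap: -0.0003
```

{"name": "send_rows", "arguments": {"series": [[[0, 0, 0.005], 0], [[0, 0, 0], 0]]}}

```text
clock: 13.9
tcp_pos: [0.5245, 0.2494, 0.094]
tool_rot: [0.752, 0.657, 0.034, -0.046]
force: [-3.6, -3.8, 10.0]
finger_gap: -0.0003
```

{"name": "send_rows", "arguments": {"series": [[[0, 0, -0.05], 0], [[0, 0, -0.1], 0], [[0, 0, -0.15], 0], [[0, 0, -0.15], 0], [[0, 0, -0.15], 0], [[0, 0.1, -0.1], 0], [[-0.1, -0.15, 0], 0], [[-0.1, -0.15, 0], 0], [[-0.1, -0.15, 0], 0], [[-0.1, -0.15, 0], 0]]}}

```text
clock: 14.73
tcp_pos: [0.415, 0.1675, 0.225]
tool_rot: [0.752, 0.657, 0.033, -0.047]
force: [-0.9, -0.1, 0.8]
finger_gap: -0.0002
```

{"name": "send_rows", "arguments": {"series": [[[-0.1, -0.15, 0], 0], [[-0.1, -0.15, 0], 0], [[0, 0, 0], 0], [[0, 0, 0], 0]]}}

```text
clock: 15.07
tcp_pos: [0.3502, 0.1362, 0.2233]
tool_rot: [0.752, 0.657, 0.034, -0.046]
force: [0.3, -0.3, 0.3]
finger_gap: -0.0001
```

Run:
```python
from h import *
s=vision.snapshot("top"); g=vision.snapshot("scene")
a=cv2.resize(s["frame"][140:320,150:500],(800,411)); b=cv2.resize(g["frame"][190:390,140:480],(800,470))
cv2.imwrite("pics/t6.png",s["frame"]);cv2.imwrite("pics/s6.png",g["frame"])
cv2.imwrite("pics/f6.png",cv2.resize(np.vstack([a,b]),(800*600//881,600)))
def cen(f,lo,hi,x0,x1,y0,y1):
    m=cv2.inRange(cv2.cvtColor(f,cv2.COLOR_BGR2HSV),lo,hi)[y0:y1,x0:x1]; M=cv2.moments(m,True); return round(M["m10"]/M["m00"]+x0,1),round(M["m01"]/M["m00"]+y0,1),M["m00"]
o=cv2.imread("pics/top0.png")
for n,lo,hi,w in(("duck",(18,120,60),(35,255,255),(290,330,280,315)),("sani",(95,60,40),(125,255,255),(295,330,230,262)),("lotion",(165,60,40),(180,255,255),(420,465,145,195))):
    print(n,cen(o,lo,hi,*w),cen(s["frame"],lo,hi,*w))
m=cv2.inRange(cv2.cvtColor(s["frame"],cv2.COLOR_BGR2HSV),(78,80,20),(100,255,255))[200:320,140:280]
print("lid rect",[onz(s,u+140,v+200,.0935).round(4)for u,v in cv2.boxPoints(cv2.minAreaRect(cv2.findNonZero(m)))])
print(env.state()["tcp_pos"])
```

```text
duck (309.3, 297.0, 481.0) (309.4, 297.0, 479.0)
sani (311.2, 243.8, 304.0) (311.2, 243.8, 299.0)
lotion (443.2, 167.4, 232.0) (443.2, 167.6, 237.0)
lid rect [array([0.4939, 0.3447, 0.0935]), array([0.622 , 0.3286, 0.0935]), array([0.5926, 0.1398, 0.0935]), array([0.4649, 0.1579, 0.0935])]
[0.3519576  0.13691109 0.22302145]
```

View pics/f6.png

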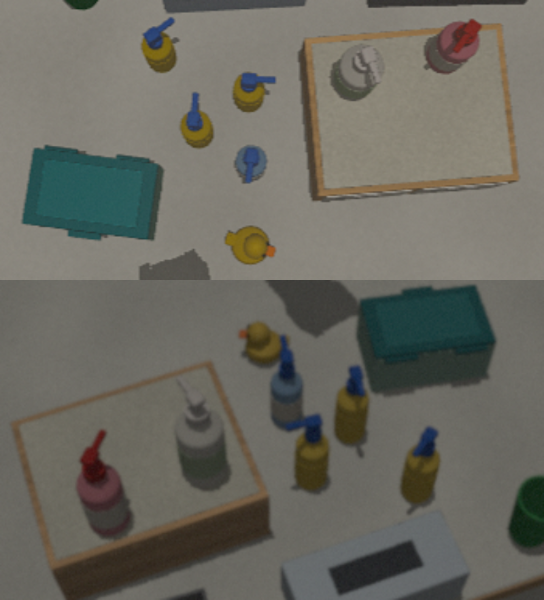

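Both views show the lid lying flat on the box, the drawer fronts flush along the chest's front edge, and everything upright. The duck, blue bottle and pink bottle have moved 0.2 px or less. I'm handing the job in.

```bash
python3 -c "
from h import *
print(env.close_job())"
```

```text
the job is handed in; nothing more can be done
None
```

I pushed both drawers home and the wipes lid shut with closed fingertips, and handed the job in at about 15 s of the 48 s allowed. No verdict is reported.

- **Drawers:** each one met its hard stop at about 15 N. In the last pictures both fronts are flush with the carcass. I could not see the jar and the tin once the drawers were shut, so I don't know for certain that they are upright. The pushes were slow, and nothing pointed to a tip.
- **Lid:** I swept it over and pressed it down until it stopped at about 14 N, with the fingertip at a height of 94 mm (a shut lid should be at 93.5 mm). In both final views it lies flat.
- **Things left standing:** the duck, sanitiser and lotion pump moved by 0.2 px or less in the top view. The soap pump and the wipes box look unmoved, but I judged those by eye. The robot was clear of everything at the end.
- **What went wrong:** on the way to the lid, joint 6 ran into its range limit and the tool tilted by about 6°. I turned the tool the other way, about 77°, and went on with that tilt, which did no harm that I could see.

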